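# Hold the dust hood's spring-closed gate half open for a dry cast

### The job

Stand the small dry vase from the ware board upright in the middle of the banding wheel, in front of the extraction hood, and let go of it there without dropping it. Then pull the hood's spring-closed gate up by its D handle to half open, so that the dark rings on its guide rods are level with the tops of the spring tubes, never letting it go past three-quarters open because the full draw would pull the light cast over, and finish while still holding it at half. Leave the other casts, the mould, the pot and the tools where they are.

Things in the scene. Friction and masses are not known exactly. Their poses are not given: they have to be found in the camera images.
- vase_center (a point): The small dry clay vase: a plain off-white cylinder with rounded shoulders and a short narrow neck, no handle, 72 mm tall, 46 mm across its straight body (3 to 47 mm above its foot), 25 mm across the neck, 32 mm across the lip, about 0.14 kg, loose, standing on the ware board. This point is on its axis, half-way up (36 mm above its foot); z is its upright axis.
- wheel_top (a point): Centre of the top face of the banding wheel, a flat round aluminium turntable of 180 mm diameter on a fixed dark iron foot; the top face is 70 mm above the bench. The head turns freely under a light touch. The wheel stands in front of the hood mouth; its centre is 105 to 145 mm from the mouth.
- gate_handle (a point): Middle of the grip of the gate's D handle; it moves with the gate. The grip is a black level bar, 20 mm diameter, 116 mm long along this point's x axis, 222 mm above the bench when shut. Between its two posts (96 mm apart) a 19 mm gap lies under it, then a crossbar 190 mm long (x), 14 mm wide (y), 12 mm high. y points to the hood mouth.
- gate (a joint): Opening of the spring-closed gate in m: 0 shut (as at the start), 0.050 half, 0.100 wide open. It slides straight up. Pulling takes about 6 N to start, 10 N at half, 14 N wide open; it drops shut when let go. At half the dark rings on its two guide rods are level with the tops of the spring tubes at either side of the gate body.
- extractor: The bench dust extractor, fixed. Origin on the bench under the gate handle. Along y: fan box on the -y side (210 to 480 mm from the gate, 270 mm square, 264 mm high with its handle), duct of 102 mm diameter, its axis 105 mm up, gate body (32 mm along y, 136 mm along x, top 170 mm up), bell mouth of 180 mm diameter ending 165 mm from the gate on the +y side.
- hood_mouth (a point): Centre of the bell mouth of the hood, 105 mm above the bench; the hood opens towards this point's +y.
- ware_board: The wooden ware board that carries the dry casts, fixed: 360 mm along its x axis, 150 mm wide, 18 mm thick, origin at the centre of its underside. The vase, mug and bowl stand on it in a row along x, about 115 mm apart, in any order.
- mug: Dry cast mug with a handle, 74 mm across, 78 mm tall, on the ware board; to be left alone. Origin at the centre of its underside.
- bowl: Dry cast bowl, 104 mm across, 46 mm tall, on the ware board; to be left alone. Origin at the centre of its underside.
- mould_open: Half of a plaster mould with an open cavity, 110 x 100 mm, 75 mm high, on the bench; to be left alone. Origin at the centre of its underside.
- brush: Brush, 190 mm long, lying on the bench; to be left alone.
- water_pot: Open grey pot, 84 mm across, 70 mm high, on the bench; to be left alone. Origin at the centre of its underside.
- knife: Fettling knife, about 170 mm long, with a round wooden handle, lying on the bench; to be left alone.
Mind the look-alikes: they are no part of the job. What is shaped like the part that bears vase_center but brown or orange is not meant.

How it is judged (in metres and radians):
On the way:
1. the vase stands upright in the middle of the banding wheel, let go (horizontal distance between vase_center and wheel_top below 0.03 m and z of vase_center in the frame of wheel_top between 0.031 and 0.041 m and angle between vase_center's own z axis and vertical below 0.12 rad and contact force between the fingers and vase below 0.05 N), for 0.2 s.
At the end, for the whole second after the job is handed in: The gate is held by the fingers at half open (50 mm, within 8 mm either way), and the vase stands upright on the banding wheel within 35 mm of its centre (value of joint gate between 0.042 and 0.058 m and contact force between the fingers and gate above 3 N and horizontal distance between vase_center and wheel_top below 0.035 m and z of vase_center in the frame of wheel_top between 0.031 and 0.041 m and angle between vase_center's own z axis and vertical below 0.12 rad); the arm keeps its last pose, push and grip.
It fails at once if the gate goes past three-quarters open (value of joint gate above 0.078 m).
It fails at once if the vase is tipped by more than 35 degrees (angle between vase_center's own z axis and vertical above 0.61 rad).
It fails at once if the vase is let fall from more than 20 mm above the wheel (z of vase_center in the frame of wheel_top above 0.056 m and contact force between anything else and vase below 0.02 N).
It fails at once if another cast, the mould, the pot or a tool is shifted by more than 30 mm (distance of any of mug, bowl, mould_open, water_pot, brush, knife from where it was at the start of the episode above 0.03 m).
It also fails if it takes over 51 s, if anything falls off the work surface, if the arm or the gripper's body presses on something with over 40 N, if the wrist force passes 120 N, or if a joint passes its speed limit or range.

### The arm

A 7-joint arm with a two-finger parallel gripper is mounted at the origin on the work surface. World frame = base frame: x ahead of the robot, y to its left, z up, the work surface at z = 0. Lengths are in m, angles in degrees, forces in N, time in s.
With the tool pointing down it reaches from about 0.425 to 0.875 m from the base axis. Payload 4.7 kg.
Tool frame: the origin (TCP) lies midway between the tips of the shut fingers; the grasp point (between the pads) lies 19 mm behind it; z points along the fingers, y is the line along which they close (so a half turn about z gives the same grasp; the last joint's range is limited). The gripper opens to 87 mm and grips with 3 to 60 N. Pads are 19 mm wide; open, the fingers measure 117 mm over their backs; the gripper's body (75 mm by 190 mm) begins 51 mm behind the grasp point.
Start: joints at [69.792, 18.392, -4.016, 83.108, 1.295, 78.541, -3.26], TCP at [0.233, -0.607, 0.223] pointing down, gripper open.
Joint ranges: [-163.93, 163.93], [-17.29, 119.83], [-79.2, 71.16], [3.27, 140.29], [-89.18, 269.18], [5.43, 117.66], [-154.24, 154.24]. Speed limits (degrees/s): [147.25, 147.25, 180, 180, 180, 180, 180].

### API

Orientations are given as [roll, pitch, yaw] about the fixed x, y, z axes, in that order (R = Rz(yaw) Ry(pitch) Rx(roll)).
In Python, from cell import env, viewer, boxes_of, masks_of gives the robot as it stands. The module is installed in compiled form; this text tells all that it offers.
- The arm moves only by the tool apply_moves, never from a script. Its argument "moves" is a list of rows, each a list of 7 numbers: the shift along the tool's x, y, z scaled (see below), then the turn, a rotation vector about the tool's x, y, z scaled (see below), then the opening, from 0 (shut) to 1 (fully open). A call has 1 to 20 rows; each row is the pose to reach, as a shift and turn from the pose commanded when the call began, along the tool's axes at that moment; what a row does not reach only later rows make up. The controller multiplies each number of a shift by 0.2 m and each number of a turn by 1.5 rad. A row lasts 1/10 s, in which the tool goes at most 50 mm and 8.59 degrees, less where a joint would pass 70% of its speed; a pose out of reach is approached as far as the arm can. A call with a number of a shift or a turn outside -1 to 1 is refused whole. A call with a gripper value outside its range is refused whole. The fingers move at their own pace and stop on an object; "grip_force" is the grip in N (left out, the last holds). Time passes only in rows, so rows that repeat a pose let the fingers close. It gives the time, the measured TCP pose, the force, the opening and the grip force at its end, in the units of the state.
- env.get_obs(): the state, without advancing time (a new reading comes with each control period).
- viewer.read_camera(name): name is "scene" or "top" or "wrist"; returns the picture (420x560x3 uint8, red, green, blue); there is no depth.
- viewer.get_calibration(name): a dict with "fov_y" (degrees; the focal length in pixels is half the picture's height over the tangent of half this angle, whatever the lens; pixels are square), "cx", "cy" (the principal point, pixels), "position" and "orientation" of the camera in the world. Camera axes: x right, y up, looking along -z (the intrinsics and any distortion apply to the point x, -y, -z); pixel columns grow to the right and rows downward; lengths in m; the calibration is good to about 2 mm. A picture is of the moment at which its call begins: read the wrist's pose just before it. get_calibration takes no time and is no camera call; for the wrist camera it gives the pose at the moment of the call.
- env.sign_off(): hands the job in; it is judged then, once.
Trained networks look in the newest picture that a camera, given by its name, has taken for a name from the list of things; names that differ only in an ending like _2 or _b are one class to them, and where a whole thing is asked for, a point or a joint stands for the part that bears it (a point fixed in the world has none). Each returns a list of dicts, best first, with "conf" (0 to 1); they miss things now and then, are a little off and sometimes report something else, mostly with a low value. They report only what shows in the picture. A call takes as long as a camera call. They do not tell look-alikes from the thing itself.
- boxes_of(camera, target): "location" ([column, row] in pixels, amid what is visible of it).
- masks_of(camera, target): "pixels" (420x560 bool, what is visible of it) and "location" ([column, row] in pixels, amid what is visible of it).
The state is a dict: "time_s": time; "qpos": joint angles; "joint_velocities": joint speeds; "effort": joint torques, N m; "tool_pos": TCP position; "tool_rot": TCP orientation; "force": force on the tool from outside, world axes, zero at the start; "wrist_torque": the same for the moment, N m; "grip_width": finger opening in m; "grasp_force": force on a finger pad.
Only numpy, scipy, OpenCV 4.12 (cv2) and the standard library are available. Lean on these libraries where they do the work, as an engineer would, in place of code of your own. Each camera call takes 0.05 s, during which the arm holds its last target. There are 200 camera calls.

## Working session

There is one attempt and no reset: what is moved stays moved. The work goes in short steps, Python scripts to look and compute and a tool call to move; the robot and the scene stay as the last step left them, time stands still between calls to the robot, and variables do not carry over. Pictures are saved under pics/ and viewed, at most 10 in all, crops included, and the job is handed in when it is done.

Besides the shell and the picture viewer there is one more tool, called as a command line: name --pt "numbers of a row" for each row, then --argument value for the rest. apply_moves: Moves the arm, as the interface text tells. Shifts and turns lie within -1 to 1; 1 stands for 0.2 m of shift or 1.5 rad of turn. Its arguments: {"type":"object","properties":{"moves":{"type":"array","items":{"type":"array","items":{"type":"number","minimum":-1,"maximum":1}}},"grip_force":{"type":"number"}},"required":["moves"]}

```bash
mkdir -p pics
cat > h.py <<'E'
from cell import env, viewer, boxes_of, masks_of
import numpy as np, cv2
from scipy.spatial.transform import Rotation as R
def rot(o):
    o=np.array(o,float)
    if o.shape==(3,3): return o
    if o.size==4: return R.from_quat(o).as_matrix()
    return R.from_euler('xyz',o,degrees=True).as_matrix()
def ray(c,px):
    f=210/np.tan(np.radians(c['fov_y'])/2)
    d=np.array([(px[0]-c['cx'])/f,-(px[1]-c['cy'])/f,-1.])
    return np.array(c['position']),rot(c['orientation'])@d
def onz(c,px,z):
    p,d=ray(c,px); return p+d*(z-p[2])/d[2]
def proj(c,P):
    f=210/np.tan(np.radians(c['fov_y'])/2)
    q=rot(c['orientation']).T@(np.array(P)-c['position'])
    return np.array([c['cx']+f*q[0]/-q[2],c['cy']-f*q[1]/-q[2]])
def tri(c1,p1,c2,p2):
    a,d=ray(c1,p1);b,e=ray(c2,p2)
    s=np.linalg.lstsq(np.c_[d,-e],b-a,rcond=None)[0]
    return (a+d*s[0]+b+e*s[1])/2, np.linalg.norm(a+d*s[0]-b-e*s[1])
E
python3 - <<'E'
from h import *
np.set_printoptions(precision=3,suppress=True)
print(env.get_obs())
ims=[]
for n in ['scene','top']:
    im=viewer.read_camera(n); print(n,viewer.get_calibration(n))
    cv2.imwrite(f'pics/{n}0.png',im[:,:,::-1])
    for t in ['vase_center','gate_handle','gate','wheel_top','mug','bowl','extractor','ware_board','mould_open','water_pot','brush','knife']:
        try: print(n,t,[(np.round(b['location'],1).tolist(),round(b['conf'],2)) for b in boxes_of(n,t)][:3])
        except Exception as e: print(t,e)
E
```

```text
{'time_s': 0.0, 'qpos': array([69.792, 18.439, -4.016, 83.175,  1.295, 78.54 , -3.263]), 'joint_velocities': array([-0.027, -0.031, -0.003,  0.012, -0.065,  0.005,  0.09 ]), 'effort': array([  0.   , -49.128,  -0.404, -31.252,  -0.064,   0.044,   0.   ]), 'tool_pos': array([ 0.233, -0.606,  0.221]), 'tool_rot': array([-179.892,    0.006,   21.016]), 'force': array([ 0.47 ,  0.411, -0.045]), 'wrist_torque': array([ 0.017,  0.019, -0.035]), 'grasp_force': 0.0, 'grip_width': 0.08691598927022283}
scene {'fov_y': 50.015349000483724, 'cx': 275.02085720885844, 'cy': 208.51681547429084, 'position': array([1.079, 0.702, 0.925]), 'orientation': array([ 47.265,   0.047, 139.618])}
scene vase_center [([423.7, 312.4], 0.85), ([388.9, 265.0], 0.73), ([444.6, 294.0], 0.68)]
scene gate_handle [([191.9, 145.1], 0.87)]
scene gate [([191.3, 143.2], 0.8)]
scene wheel_top [([261.2, 223.4], 0.8)]
scene mug [([312.7, 308.0], 0.85)]
scene bowl [([352.1, 284.1], 0.57)]
scene extractor [([162.1, 141.8], 0.72)]
scene ware_board [([348.7, 306.8], 0.9), ([353.6, 287.1], 0.65)]
scene mould_open [([269.4, 168.6], 
[... 237 characters left out ...]
 1.278]), 'orientation': array([  6.6  ,  -0.999, -89.19 ])}
top vase_center [([160.6, 327.1], 0.88), ([128.1, 296.5], 0.67), ([125.8, 259.8], 0.65)]
top gate_handle [([433.2, 205.6], 0.82)]
top gate [([235.3, 126.8], 0.59), ([175.4, 273.7], 0.5)]
top wheel_top [([307.4, 221.1], 0.57)]
top mug [([190.1, 183.4], 0.97)]
top bowl [([178.0, 229.3], 0.63), ([307.5, 221.8], 0.39)]
top extractor [([187.9, 180.6], 0.62), ([468.8, 208.4], 0.61)]
top ware_board [([197.0, 250.1], 0.84), ([431.1, 203.9], 0.43), ([439.6, 283.2], 0.19)]
top mould_open [([380.4, 294.4], 0.6), ([289.7, 296.2], 0.28)]
top water_pot [([233.5, 127.9], 0.98)]
top brush [([287.4, 294.6], 0.59)]
top knife [([442.5, 282.6], 0.91)]
```

Run:
```python
import cv2
for n in ['scene','top']:
    cv2.imwrite(f'pics/{n}0b.png',cv2.resize(cv2.imread(f'pics/{n}0.png'),(800,600)))
```

```text
(no output)
```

View pics/scene0b.png

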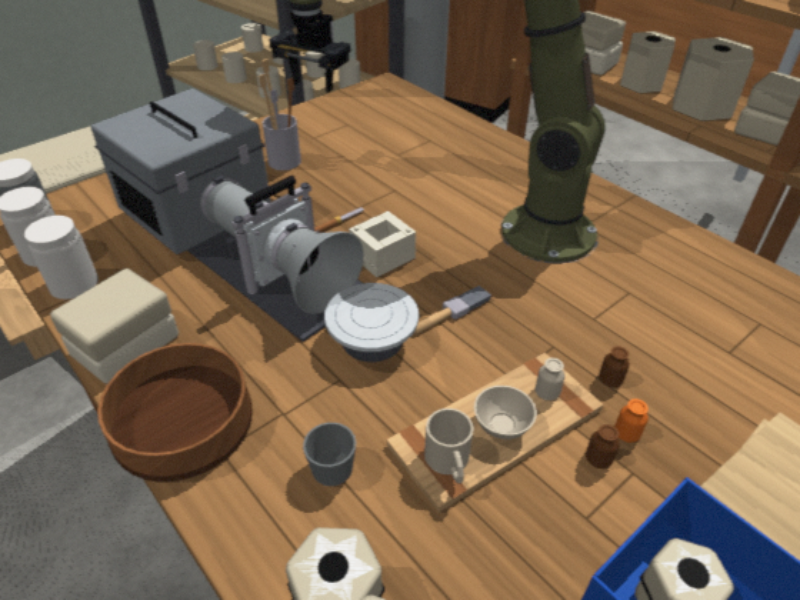

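View pics/top0b.png

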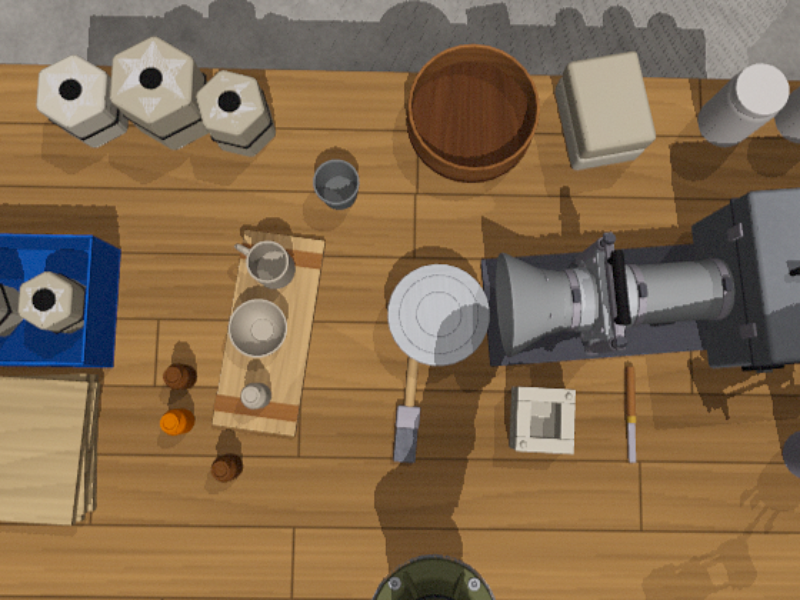

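The scene picture shows the off-white vase at about (385,265) in 560-wide pixels, at the end of the board beside the bowl. In the top picture it is at about (178,277). The wheel is at top (307,219) and the black handle at top (433,205). The brown and orange copies lie off the board.

Run:
```python
from h import *
np.set_printoptions(precision=4,suppress=True)
S=viewer.get_calibration('scene');T=viewer.get_calibration('top');print(T.keys())
for n in ['scene','top']: viewer.read_camera(n)
out={}
for n,t in [('scene','vase_center'),('top','vase_center'),('scene','wheel_top'),('top','wheel_top'),('top','gate_handle'),('scene','gate_handle'),('top','ware_board'),('top','bowl')]:
    for m in masks_of(n,t):
        k=m['pixels'].astype(np.uint8); r=cv2.minAreaRect(cv2.findNonZero(k))
        ys,xs=np.nonzero(k)
        print(n,t,round(m['conf'],2),np.round(m['location'],1),k.sum(),'rect',np.round(r[0],1),np.round(r[1],1),round(r[2],1),'bbox',xs.min(),xs.max(),ys.min(),ys.max())
        c=viewer.get_calibration(n)
        z={'vase_center':.054,'wheel_top':.07,'gate_handle':.222,'ware_board':.018,'bowl':.05}[t]
        print('   ',onz(c,m['location'],z)[:2],'rectc',onz(c,r[0],z)[:2], [onz(c,p,z)[:2].round(3).tolist() for p in cv2.boxPoints(r)])
print(tri(S,(388.9,265),T,(177.5,276)))
```

```text
dict_keys(['fov_y', 'cx', 'cy', 'position', 'orientation'])
scene vase_center 0.85 [442.7 293.7] 516 rect [442.4 293.9] [20.1 30.6] 21.8 bbox 431 453 279 309
    [0.3591 0.4664] rectc [0.36   0.4663] [[0.412, 0.461], [0.321, 0.429], [0.306, 0.472], [0.397, 0.501]]
scene vase_center 0.65 [431.5 258.5] 469 rect [431.  256.4] [18.7 29.1] 18.4 bbox 420 441 242 270
    [0.287  0.3839] rectc [0.2818 0.3789] [[0.338, 0.378], [0.241, 0.337], [0.223, 0.379], [0.32, 0.418]]
scene vase_center 0.6 [385.4 266.3] 481 rect [385.4 265. ] [18.8 29.2] 11.3 bbox 375 395 251 279
    [0.3964 0.3245] rectc [0.3931 0.3217] [[0.447, 0.328], [0.363, 0.276], [0.337, 0.315], [0.421, 0.365]]
scene vase_center 0.57 [423.1 311.2] 514 rect [421.9 312.5] [20.2 30. ] 18.4 bbox 410 432 298 327
    [0.4351 0.466 ] rectc [0.44   0.4662] [[0.489, 0.463], [0.408, 0.429], [0.389, 0.469], [0.47, 0.501]]
scene vase_center 0.27 [161.5 144.1] 16905 rect [161.5 139.2] [216.8 106.7] 37.7 bbox 64 255 62 238
    [ 0.5527 -0.5094] rectc [ 0.5378 -0.5354] [[0.79, -0.957], [0.254, -1.551], [0.319, -0.169], [0.686, -0.005]]
top vase_
[... 1591 characters left out ...]
509, -0.203], [0.688, -0.189]]
top ware_board 0.73 [190.7 181.5] 896 rect [187.8 182.2] [41.1 30.7] 62.1 bbox 165 206 168 201
    [0.6413 0.305 ] rectc [0.6392 0.3126] [[0.668, 0.375], [0.707, 0.305], [0.611, 0.251], [0.572, 0.32]]
top bowl 0.66 [180.6 227.1] 1282 rect [179.8 229.2] [40.  39.3] 14.0 bbox 160 200 209 249
    [0.5175 0.3199] rectc [0.5121 0.3216] [[0.475, 0.381], [0.573, 0.361], [0.549, 0.262], [0.452, 0.282]]
top bowl 0.19 [439.3 284.4] 354 rect [441.8 288.5] [65.1  6.3] 87.7 bbox 438 445 256 321
    [ 0.3825 -0.3365] rectc [ 0.3724 -0.3425] [[0.454, -0.333], [0.455, -0.349], [0.292, -0.352], [0.291, -0.336]]
(array([0.3915, 0.3251, 0.056 ]), np.float64(0.009224416199516656))
```

apply_moves --pt "0 0 -0.25 0 0 0 1" --pt "0 0 -0.5 0 0 0 1" --pt "0.2 -0.16 -0.5 0 0 -0.1 1" --pt "0.4 -0.32 -0.5 0 0 -0.2 1" --pt "0.6 -0.48 -0.5 0 0 -0.3 1" --pt "0.8 -0.64 -0.5 0 0 -0.4 1" --pt "0.95 -0.81 -0.5 0 0 -0.5 1" --pt "0.95 -0.81 -0.5 0 0 -0.5 1"

```text
time_s: 2.6
tool_pos: [0.3572, -0.38, 0.3238]
tool_rot: [179.9, -0.1, 64.8]
force: [0.3, -0.3, -0.2]
grip_width: 0.0868
grasp_force: 0.0
```

apply_moves --pt "0.25 0 0 0 0 -0.1 1" --pt "0.5 0 0 0 0 -0.2 1" --pt "0.75 0 0 0 0 -0.3 1" --pt "1 0 0 0 0 -0.4 1" --pt "1 0 0 0 0 -0.5 1"

```text
time_s: 3.1
tool_pos: [0.4435, -0.1999, 0.3234]
tool_rot: [179.8, -0.0, 108.0]
force: [-0.6, -1.2, 1.0]
grip_width: 0.0868
grasp_force: 0.0
```

apply_moves --pt "0.24 0.08 0 0 0 -0.1 1" --pt "0.48 0.16 0 0 0 -0.2 1" --pt "0.71 0.23 0 0 0 -0.3 1" --pt "1 0.32 0 0 0 -0.4 1"

```text
time_s: 3.5
tool_pos: [0.4427, -0.0071, 0.3228]
tool_rot: [-180.0, 0.1, 141.6]
force: [1.2, 0.6, -0.3]
grip_width: 0.0871
grasp_force: 0.0
```

Run:
```python
from h import *
np.set_printoptions(precision=4,suppress=True)
o=env.get_obs();print(o['time_s'],o['tool_pos'],o['tool_rot'])
c=viewer.get_calibration('wrist'); im=viewer.read_camera('wrist');print(c)
cv2.imwrite('pics/w1.png',im[:,:,::-1])
for t in ['wheel_top','vase_center']:
  for m in masks_of('wrist',t)[:3]:
    k=m['pixels'].astype(np.uint8);(e,ax,an)=cv2.fitEllipse(max(cv2.findContours(k,0,1)[0],key=len))
    print(t,m['conf'],m['location'],'ell',e,ax,onz(c,e,.07),onz(c,m['location'],.054))
```

```text
3.5 [ 0.4427 -0.0071  0.3228] [-179.9997    0.0705  141.5914]
{'fov_y': 64.36345646404288, 'cx': 281.7052041479194, 'cy': 211.68862994165872, 'position': array([0.3769, 0.0458, 0.4855]), 'orientation': array([-17.9648,  -0.0355,  51.5979])}
wheel_top 0.9 [329.6, 223.1] ell (329.5766296386719, 221.66441345214844) (121.43048858642578, 134.87420654296875) [0.5328 0.0033 0.07  ] [0.5405 0.0004 0.054 ]
```

View pics/w1.png

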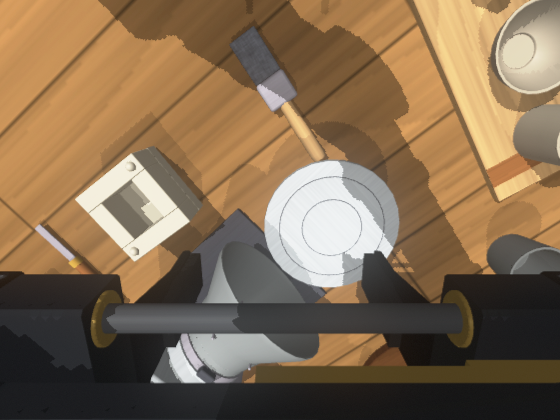

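The wrist picture shows the wheel centred near (331,225), so it is at about world (0.536, 0.002). The board and bowl are at the upper right.

apply_moves --pt "0.2 0.17 0 0 0 -0.1 1" --pt "0.4 0.34 0 0 0 -0.2 1" --pt "0.6 0.5 0 0 0 -0.3 1" --pt "0.78 0.66 0 0 0 -0.38 1" --pt "0.78 0.66 0 0 0 -0.38 1"

```text
time_s: 4.15
tool_pos: [0.402, 0.1976, 0.3232]
tool_rot: [179.9, 0.1, 174.5]
force: [-0.4, -0.2, 1.1]
grip_width: 0.087
grasp_force: 0.0
```

apply_moves --pt "0.2 -0.2 0.1 0 0 0 1" --pt "0.3 -0.4 0.2 0 0 0 1" --pt "0.3 -0.55 0.3 0 0 0 1" --pt "0.3 -0.55 0.3 0 0 0 1"

```text
time_s: 4.55
tool_pos: [0.3525, 0.1041, 0.2713]
tool_rot: [-179.8, -0.4, 173.8]
force: [0.4, -1.7, 1.0]
grip_width: 0.087
grasp_force: 0.0
```

Run:
```python
from h import *
np.set_printoptions(precision=4,suppress=True)
o=env.get_obs();print(o['time_s'],o['tool_pos'],o['tool_rot'])
c=viewer.get_calibration('wrist'); im=viewer.read_camera('wrist');print(c)
cv2.imwrite('pics/w2.png',im[:,:,::-1])
for t in ['vase_center']:
  for m in masks_of('wrist',t)[:4]:
    k=m['pixels'].astype(np.uint8);x,y,w,h=cv2.boundingRect(k)
    print(t,m['conf'],m['location'],(x,y,w,h),im[k>0].mean(0),onz(c,m['location'],.054))
```

```text
4.55 [0.3525 0.1041 0.2713] [-179.7899   -0.4224  173.8107]
{'fov_y': 64.36345646404288, 'cx': 281.7052041479194, 'cy': 211.68862994165872, 'position': array([0.2702, 0.1136, 0.4347]), 'orientation': array([-17.4882,   0.1903,  83.8174])}
vase_center 0.84 [471.0, 197.2] (437, 173, 64, 47) [200.3468 184.9323 161.1001] [0.3953 0.323  0.054 ]
vase_center 0.67 [508.3, 78.0] (475, 54, 77, 47) [112.4446  71.4042  39.1399] [0.2672 0.3542 0.054 ]
vase_center 0.59 [551.5, 141.7] (543, 122, 17, 36) [146.1659  77.8843  27.1878] [0.3398 0.4085 0.054 ]
```

View pics/w2.png

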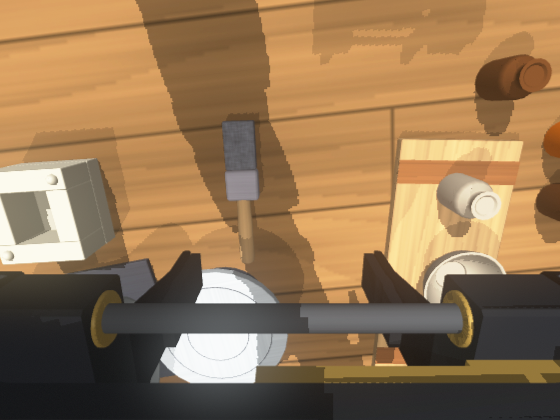

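The vase shows at (470,197), upper right. My last y shift went the wrong way, so I'm correcting it.

apply_moves --pt "0 0.25 0 0 0 0 1" --pt "-0.1 0.5 0 0 0 0 1" --pt "-0.2 0.75 0 0 0 0 1" --pt "-0.2 1 0 0 0 0 1" --pt "-0.2 1 0 0 0 0 1"

```text
time_s: 5.15
tool_pos: [0.4114, 0.3047, 0.2674]
tool_rot: [-179.9, -0.9, 174.2]
force: [0.6, 0.0, -0.4]
grip_width: 0.0872
grasp_force: 0.0
```

```bash
cat > look.py <<'E'
from h import *
import sys
np.set_printoptions(precision=4,suppress=True)
o=env.get_obs();print(o['time_s'],o['tool_pos'],o['tool_rot'])
c=viewer.get_calibration('wrist'); im=viewer.read_camera('wrist')
cv2.imwrite(sys.argv[1],im[:,:,::-1]); z=float(sys.argv[3])
for m in masks_of('wrist',sys.argv[2])[:3]:
    k=m['pixels'].astype(np.uint8);x,y,w,h=cv2.boundingRect(k);r=cv2.minAreaRect(cv2.findNonZero(k))
    print(m['conf'],m['location'],(x,y,w,h),im[k>0].mean(0).round(),onz(c,m['location'],z),onz(c,r[0],z),r)
E
python3 look.py pics/w3.png vase_center .054
```

```text
5.15 [0.4114 0.3047 0.2674] [-179.8922   -0.8501  174.1752]
0.92 [409.1, 178.1] (384, 157, 54, 44) [115.  72.  39.] [0.42   0.4505 0.054 ] [0.4216 0.4523 0.054 ] ((410.60003662109375, 179.30001831054688), (54.11284255981445, 39.35479736328125), 26.56505012512207)
0.84 [411.8, 111.6] (385, 89, 56, 43) [207. 110.  27.] [0.3468 0.4527 0.054 ] [0.3452 0.4535 0.054 ] ((412.5, 110.0), (42.0, 55.0), 90.0)
0.57 [294.0, 167.6] (273, 145, 41, 44) [211. 197. 171.] [0.3946 0.3203 0.054 ] [0.3932 0.3193 0.054 ] ((293.0, 166.5), (43.0, 40.0), 90.0)
```

apply_moves --pt "0.094 0.067 0 0 0 0 1" --pt "0.094 0.067 0.25 0 0 0 1" --pt "0.094 0.067 0.5 0 0 0 1" --pt "0.094 0.067 0.7 0 0 0 1" --pt "0.094 0.067 0.8 0 0 0 1" --pt "0.094 0.067 0.8 0 0 0 1" --pt "0.094 0.067 0.8 0 0 0 1"

```text
time_s: 5.95
tool_pos: [0.3933, 0.313, 0.1092]
tool_rot: [-179.7, -0.6, 173.8]
force: [1.0, 0.1, 1.1]
grip_width: 0.087
grasp_force: 0.0
```

```bash
python3 look.py pics/w4.png vase_center .054
```

```text
5.95 [0.3933 0.313  0.1092] [-179.6856   -0.6195  173.8016]
0.77 [489.4, 140.2] (432, 104, 116, 70) [185.  94.  21.] [0.3455 0.4521 0.054 ] [0.3444 0.4521 0.054 ] ((489.5, 138.5), (69.0, 115.0), 90.0)
0.66 [344.7, 32.2] (309, 0, 82, 72) [92. 58. 32.] [0.2732 0.3631 0.054 ] [0.2753 0.3658 0.054 ] ((349.5, 35.5), (71.0, 81.0), 90.0)
0.64 [478.0, 245.1] (429, 204, 104, 70) [100.  62.  33.] [0.4185 0.4497 0.054 ] [0.4191 0.4514 0.054 ] ((480.424560546875, 245.73583984375), (109.46391296386719, 63.03644561767578), 29.05460548400879)
```

View pics/w4.png

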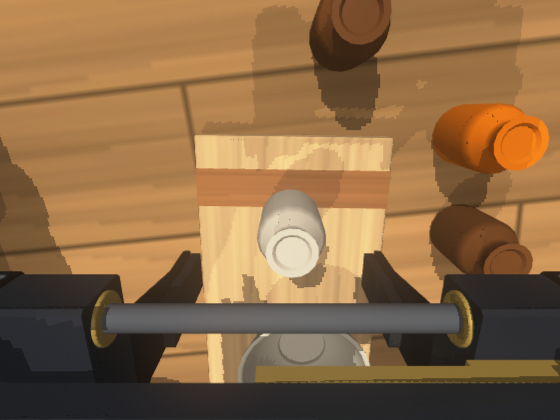

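The vase stands between the fingers, lip centre at about (292,252), with the look-alikes well clear.

Run:
```python
from h import *
c=viewer.get_calibration('wrist'); o=env.get_obs()
print(onz(c,(292,252),.090), o['tool_pos'],o['tool_rot'])
for dz in (0,-.03): print(proj(c,o['tool_pos']+np.array([0,0,dz])))
```

```text
[0.39477575 0.32054396 0.09      ] [0.39378862 0.31439066 0.11031298] [-179.79616896   -0.50628555  173.87280023]
[281.50195618 266.97197827]
[281.68116698 245.1135242 ]
```

apply_moves --pt "0 0.033 0 0 0 0 1" --pt "0 0.033 0.15 0 0 0 1" --pt "0 0.033 0.3 0 0 0 1" --pt "0 0.033 0.39 0 0 0 1" --pt "0 0.033 0.39 0 0 0 1" --pt "0 0.033 0.39 0 0 0 0.6" --pt "0 0.033 0.39 0 0 0 0.3" --pt "0 0.033 0.39 0 0 0 0.3" --pt "0 0.033 0.39 0 0 0 0.3" --pt "0 0.033 0.39 0 0 0 0.3" --pt "0 0.033 0.39 0 0 0 0.3" --grip_force 20

```text
time_s: 7.15
tool_pos: [0.392, 0.3206, 0.0305]
tool_rot: [-179.7, -0.7, 174.0]
force: [-0.9, -1.6, 0.8]
grip_width: 0.0471
grasp_force: 0.7
```

apply_moves --pt "0 0 0 0 0 0 0.1" --pt "0 0 0 0 0 0 0.1" --pt "0 0 0 0 0 0 0.1" --pt "0 0 -0.05 0 0 0 0.1" --pt "0 0 -0.15 0 0 0 0.1" --pt "0 0 -0.3 0 0 0 0.1" --pt "0 0 -0.5 0 0 0 0.1" --pt "0 0 -0.75 0 0 0 0.1" --pt "0 0 -0.75 0 0 0 0.1" --grip_force 20

```text
time_s: 8.05
tool_pos: [0.3969, 0.3246, 0.1876]
tool_rot: [179.8, -0.1, 174.0]
force: [0.8, -0.7, -0.5]
grip_width: 0.0454
grasp_force: 20.0
```

apply_moves --pt "-0.05 -0.1 0 0 0 0.05 0.1" --pt "-0.13 -0.25 0 0 0 0.13 0.1" --pt "-0.22 -0.4 0 0 0 0.22 0.1" --pt "-0.32 -0.57 0 0 0 0.32 0.1" --pt "-0.42 -0.75 0 0 0 0.42 0.1" --pt "-0.5 -0.9 0 0 0 0.5 0.1" --pt "-0.5 -0.9 0 0 0 0.5 0.1"

```text
time_s: 8.75
tool_pos: [0.4753, 0.1246, 0.1785]
tool_rot: [-179.1, -0.2, 130.3]
force: [-0.5, 0.8, -1.0]
grip_width: 0.0458
grasp_force: 20.0
```

apply_moves --pt "-0.1 -0.02 0 0 0 0.07 0.1" --pt "-0.25 -0.06 0 0 0 0.17 0.1" --pt "-0.4 -0.1 0 0 0 0.27 0.1" --pt "-0.55 -0.14 0 0 0 0.37 0.1" --pt "-0.66 -0.17 0 0 0 0.47 0.1" --pt "-0.66 -0.17 0 0 0 0.47 0.1" --pt "-0.66 -0.17 0 0 0 0.47 0.1" --pt "-0.66 -0.17 0 0 0 0.47 0.1"

```text
time_s: 9.55
tool_pos: [0.5344, 0.0112, 0.1791]
tool_rot: [-179.2, 0.2, 90.8]
force: [0.0, 1.1, -1.0]
grip_width: 0.0452
grasp_force: 20.0
```

```bash
python3 look.py pics/w5.png wheel_top .07
python3 - <<'E'
from h import *
T=viewer.get_calibration('top'); im=viewer.read_camera('top')
a=im[:,:,::-1][100:330,230:480]; w=cv2.imread('pics/w5.png')
a=cv2.resize(a,(456,420)); cv2.imwrite('pics/j5.png',cv2.resize(np.hstack([a,w]),(800,331)))
E
```

```text
9.55 [0.5344 0.0112 0.1791] [-179.2152    0.1869   90.7782]
0.83 [293.7, 194.1] (187, 112, 207, 170) [209. 212. 213.] [0.5438 0.0239 0.07  ] [0.5417 0.0237 0.07  ] ((291.1825866699219, 194.29095458984375), (206.94781494140625, 164.98329162597656), 3.4336302280426025)
```

View pics/j5.png

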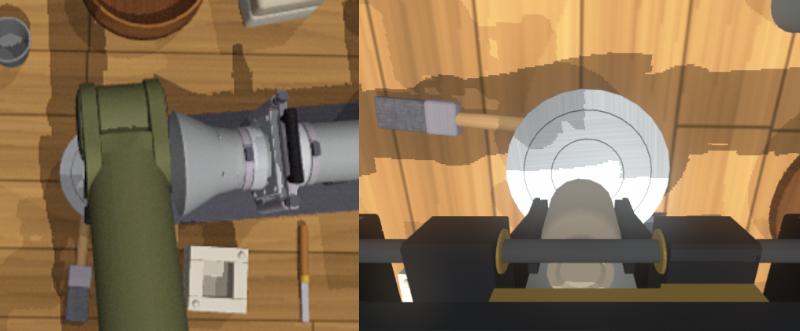

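The vase hangs over the wheel, and the wheel's rings are visible around it (wheel columns 187–393, top row 112). I'll get the wheel centre from its visible edges.

Run:
```python
from h import *
from scipy.optimize import least_squares
c=viewer.get_calibration('wrist'); o=env.get_obs(); print(o['tool_pos'],o['tool_rot'],o['time_s'])
m=masks_of('wrist','wheel_top')
k=m[0]['pixels'].astype(np.uint8); ct=max(cv2.findContours(k,0,cv2.CHAIN_APPROX_NONE)[0],key=len)[:,0]
P=np.array([onz(c,p,.07)[:2] for p in ct if p[1]<220])
r=least_squares(lambda v:np.hypot(*(P-v).T)-.09,[.54,.0],loss='soft_l1',f_scale=.002)
print(r.x,np.std(r.fun),len(P))
r=least_squares(lambda v:np.hypot(*(P-v[:2]).T)-v[2],[.54,.0,.09],loss='soft_l1',f_scale=.002);print(r.x)
```

```text
[0.53478463 0.01105241 0.17964769] [-179.27826239    0.21404848   90.75524243] 9.7
[ 0.54137284 -0.0010127 ] 0.0006929522720412988 305
[0.54137191 0.00083488 0.08852306]
```

apply_moves --pt "-0.045 0.03 0 -0.009 0 0 0.1" --pt "-0.045 0.03 0.1 -0.009 0 0 0.1" --pt "-0.045 0.03 0.2 -0.009 0 0 0.1" --pt "-0.045 0.03 0.3 -0.009 0 0 0.1" --pt "-0.045 0.03 0.4 -0.009 0 0 0.1" --pt "-0.045 0.03 0.45 -0.009 0 0 0.1" --pt "-0.045 0.03 0.45 -0.009 0 0 0.1" --pt "-0.045 0.03 0.45 -0.009 0 0 0.1"

```text
time_s: 10.55
tool_pos: [0.5408, 0.0003, 0.0904]
tool_rot: [179.9, 0.2, 90.6]
force: [-0.0, 0.2, -1.4]
grip_width: 0.0453
grasp_force: 20.0
```

apply_moves --pt "0 0 0.01 0 0 0 0.1" --pt "0 0 0.02 0 0 0 0.1" --pt "0 0 0.03 0 0 0 0.1" --pt "0 0 0.035 0 0 0 0.1" --pt "0 0 0.035 0 0 0 0.1" --pt "0 0 0.035 0 0 0 0.1"

```text
time_s: 11.15
tool_pos: [0.5403, 0.0005, 0.0828]
tool_rot: [179.9, 0.2, 90.6]
force: [-0.1, 0.1, -0.7]
grip_width: 0.045
grasp_force: 20.0
```

apply_moves --pt "0 0 0.005 0 0 0 0.1" --pt "0 0 0.01 0 0 0 0.1" --pt "0 0 0.01 0 0 0 0.1" --pt "0 0 0.01 0 0 0 0.1"

```text
time_s: 11.55
tool_pos: [0.5403, 0.0003, 0.0824]
tool_rot: [179.9, 0.2, 90.6]
force: [-4.0, -0.4, 9.1]
grip_width: 0.0456
grasp_force: 20.0
```

apply_moves --pt "0 0 -0.006 0 0 0 0.1" --pt "0 0 -0.006 0 0 0 0.1" --pt "0 0 -0.006 0 0 0 0.58" --pt "0 0 -0.006 0 0 0 0.65" --pt "0 0 -0.006 0 0 0 0.75" --pt "0 0 -0.006 0 0 0 0.85" --pt "0 0 -0.006 0 0 0 0.85" --pt "0 0 -0.006 0 0 0 0.85" --pt "0 0 -0.006 0 0 0 0.85"

```text
time_s: 12.45
tool_pos: [0.5402, 0.0005, 0.0819]
tool_rot: [179.9, 0.2, 90.6]
force: [-0.3, 0.3, -0.9]
grip_width: 0.0733
grasp_force: 0.0
```

```bash
python3 look.py pics/w6.png vase_center .106
```

```text
12.45 [0.5402 0.0005 0.0819] [179.9337   0.229   90.6115]
0.76 [281.8, 286.0] (232, 227, 101, 139) [139. 131. 117.] [0.5412 0.0041 0.106 ] [ 0.5413 -0.0013  0.106 ] ((282.0, 296.0), (138.0, 100.0), 90.0)
```

View pics/w6.png

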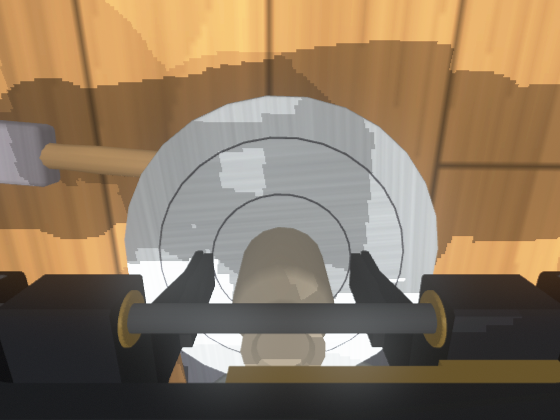

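The vase stands upright inside the wheel's inner ring, with the fingers open and clear on both sides. Retracting straight up.

apply_moves --pt "0 0 -0.1 0 0 0 0.85" --pt "0 0 -0.25 0 0 0 0.85" --pt "0 0 -0.45 0 0 0 0.85" --pt "0 0 -0.7 0 0 0 0.85" --pt "0 0 -0.95 0 0 0 0.85" --pt "0 0 -1 0 0 0 0.85" --pt "0 0 -1 0 0 0 0.85"

```text
time_s: 13.25
tool_pos: [0.5412, 0.0014, 0.2845]
tool_rot: [179.6, 0.2, 90.6]
force: [-0.6, -0.1, -1.4]
grip_width: 0.0736
grasp_force: 0.0
```

apply_moves --pt "0 0 -0.25 0 0 0.1 0.85" --pt "0 0 -0.4 0 0 0.2 0.85" --pt "-0.2 0 -0.4 0 0 0.3 0.85" --pt "-0.4 0 -0.4 0 0 0.4 0.85" --pt "-0.6 0 -0.4 0 0 0.5 0.85" --pt "-0.8 0 -0.4 0 0 0.6 0.85" --pt "-0.8 0 -0.4 0 0 0.7 0.85" --pt "-0.8 0 -0.4 0 0 0.8 0.85" --pt "-0.8 0 -0.4 0 0 0.9 0.85" --pt "-0.8 0 -0.4 0 0 0.99 0.85" --pt "-0.8 0 -0.4 0 0 0.99 0.85"

```text
time_s: 14.35
tool_pos: [0.5409, -0.1583, 0.3599]
tool_rot: [179.8, 0.2, 5.5]
force: [0.2, -0.1, -0.2]
grip_width: 0.0737
grasp_force: 0.0
```

apply_moves --pt "0.02 0.15 0 0 0 0 0.85" --pt "0.04 0.35 0 0 0 0 0.85" --pt "0.08 0.54 0 0 0 0 0.85" --pt "0.08 0.54 0 0 0 0 0.85" --pt "0.08 0.54 0 0 0 0 0.85" --pt "0.08 0.54 0 0 0 0 0.85"

```text
time_s: 14.95
tool_pos: [0.568, -0.2629, 0.3621]
tool_rot: [179.9, 0.0, 5.7]
force: [-0.1, -0.4, 0.1]
grip_width: 0.0737
grasp_force: 0.0
```

```bash
python3 look.py pics/w7.png gate_handle .222
```

```text
14.95 [ 0.568  -0.2629  0.3621] [179.8574   0.0149   5.7093]
0.73 [293.1, 184.0] (281, 93, 25, 182) [101.  98.  99.] [ 0.5843 -0.2723  0.222 ] [ 0.5848 -0.2722  0.222 ] ((293.0908508300781, 183.5059814453125), (23.039228439331055, 181.10186767578125), 0.5787256360054016)
```

View pics/w7.png

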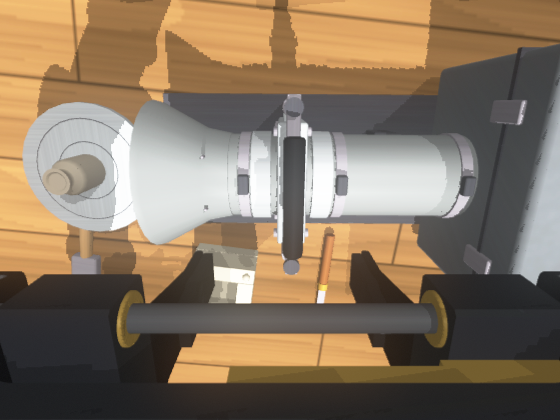

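The black grip bar runs from (293,137) to (292,260), parallel to the pads. The vase still stands on the wheel at the left.

Run:
```python
from h import *
c=viewer.get_calibration('wrist'); o=env.get_obs()
a=onz(c,(293.3,137),.225);b=onz(c,(292,260),.225);print(a,b,np.linalg.norm(a-b),(a+b)/2,np.degrees(np.arctan2(*(a-b)[1::-1])))
d=(a+b)/2-o['tool_pos']; Rt=rot(o['tool_rot']); print(o['tool_pos'],Rt.T@(np.array([*((a+b)/2)[:2],.203])-o['tool_pos'])/.2)
```

```text
[ 0.62734906 -0.26756741  0.225     ] [ 0.50827445 -0.27947237  0.225     ] 0.11966826017310757 [ 0.56781176 -0.27351989  0.225     ] 5.709402196718541
[ 0.56809761 -0.26267855  0.36290359] [-0.00749278  0.05112881  0.79968686]
```

apply_moves --pt "-0.003 0.052 0 0 0 0 0.85" --pt "-0.003 0.052 0.15 0 0 0 0.85" --pt "-0.003 0.052 0.35 0 0 0 0.85" --pt "-0.003 0.052 0.55 0 0 0 0.85" --pt "-0.003 0.052 0.7 0 0 0 0.85" --pt "-0.003 0.052 0.8 0 0 0 0.85" --pt "-0.003 0.052 0.8 0 0 0 0.85" --pt "-0.003 0.052 0.8 0 0 0 0.85"

```text
time_s: 15.85
tool_pos: [0.5687, -0.2757, 0.2038]
tool_rot: [179.7, -0.1, 5.5]
force: [0.0, 0.5, 0.3]
grip_width: 0.0739
grasp_force: 0.0
```

apply_moves --pt "0 0 0 0 0 0 0.4" --pt "0 0 0 0 0 0 0.1" --pt "0 0 0 0 0 0 0.1" --pt "0 0 0 0 0 0 0.1" --pt "0 0 0 0 0 0 0.1" --pt "0 0 0 0 0 0 0.1" --pt "0 0 0 0 0 0 0.1" --pt "0 0 0 0 0 0 0.1" --pt "0 0 0 0 0 0 0.1" --pt "0 0 0 0 0 0 0.1" --grip_force 45

```text
time_s: 16.85
tool_pos: [0.5684, -0.2741, 0.2029]
tool_rot: [179.9, -0.0, 5.6]
force: [-1.3, 3.7, 2.0]
grip_width: 0.0189
grasp_force: 44.9
```

apply_moves --pt "0 0 -0.02 0 0 0 0" --pt "0 0 -0.05 0 0 0 0" --pt "0 0 -0.08 0 0 0 0" --pt "0 0 -0.11 0 0 0 0" --pt "0 0 -0.14 0 0 0 0" --pt "0 0 -0.15 0 0 0 0" --pt "0 0 -0.15 0 0 0 0" --pt "0 0 -0.15 0 0 0 0"

```text
time_s: 17.65
tool_pos: [0.5684, -0.2742, 0.233]
tool_rot: [179.9, -0.0, 5.6]
force: [0.9, 5.8, -7.5]
grip_width: 0.019
grasp_force: 44.9
```

apply_moves --pt "0 0 -0.02 0 0 0 0" --pt "0 0 -0.05 0 0 0 0" --pt "0 0 -0.08 0 0 0 0" --pt "0 0 -0.1 0 0 0 0" --pt "0 0 -0.1 0 0 0 0" --pt "0 0 -0.1 0 0 0 0" --pt "0 0 -0.1 0 0 0 0"

```text
time_s: 18.35
tool_pos: [0.5684, -0.2742, 0.2525]
tool_rot: [179.9, 0.0, 5.6]
force: [1.1, 5.2, -8.1]
grip_width: 0.0188
grasp_force: 44.9
```

Run:
```python
from h import *
o=env.get_obs();print(o['time_s'],o['tool_pos'],o['force'],o['grip_width'],o['grasp_force'])
im=viewer.read_camera('scene')[:,:,::-1]
cv2.imwrite('pics/s8.png',cv2.resize(im[90:270,130:330],(660,594),interpolation=cv2.INTER_CUBIC))
```

```text
18.35 [ 0.56835531 -0.27417181  0.25251897] [ 1.07015097  5.20374556 -8.07008923] 0.018819523399391195 44.886081498116255
```

View pics/s8.png

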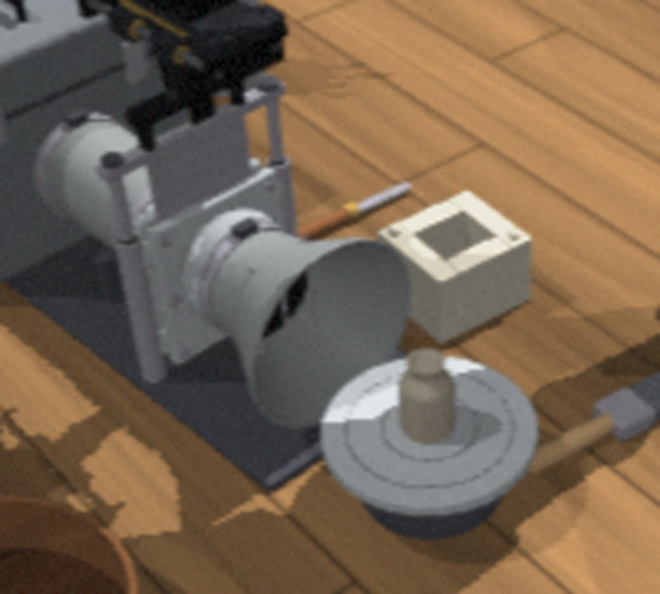

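The gate is up, with the dark ring level with the top of the left tube at (127,240). The vase stands in the middle of the wheel. Handing in.

```bash
python3 -c "
from cell import env
print(env.sign_off())"
```

```text
the job is handed in; nothing more can be done
None
```

I stood the vase upright in the middle of the banding wheel and let go of it there, then pulled the gate up to half open (about 50 mm of lift) and handed the job in at about 18.4 s, still gripping the handle; no verdict came back.

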